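# Top dish from the stack onto the balance

### The arm

A 6-joint arm with a two-finger parallel gripper is mounted at the origin on a cart in front of the work surface, level with it; the furniture and walls round the work are solid. World frame = base frame: x ahead of the robot, y to its left, z up, the work surface at z = 0. Lengths are in m, angles in degrees, forces in N, time in s.
With the tool pointing down it reaches from about 0.35 to 0.775 m from the base axis. Payload 7.3 kg.
Tool frame: the origin (TCP) lies midway between the tips of the shut fingers; the grasp point (between the pads) lies 19 mm behind it; z points along the fingers, y is the line along which they close (so a half turn about z gives the same grasp; the last joint's range is limited). The gripper opens to 92 mm and grips with 3 to 60 N. Pads are 19 mm wide; open, the fingers measure 130 mm over their backs; the gripper's body (75 mm by 190 mm) begins 47 mm behind the grasp point.
Start: joints at [60.562, 19.595, 87.324, -0, 73.075, -8.365], TCP at [0.189, 0.49, 0.227] pointing down, gripper open.
Joint ranges: [-145.02, 145.02], [-44.19, 115.74], [2.07, 154.8], [-57.11, 237.11], [16.16, 152.29], [-177.93, 177.93]. Speed limits (degrees/s): [147.25, 147.25, 180, 180, 180, 180].

### API

Orientations are given as [roll, pitch, yaw] about the fixed x, y, z axes, in that order (R = Rz(yaw) Ry(pitch) Rx(roll)).
In Python, from rig import readout, cams, workorder gives the robot as it stands. The module is installed in compiled form; this text tells all that it offers.
- The arm moves only by the tool servo_tool, never from a script. Its argument "plan" is a list of rows, each a list of 3 entries, a list of its own where there are three numbers: the shift along the tool's x, y, z in mm, then the turn, a rotation vector about the tool's x, y, z in degrees, then the opening, from 0 (shut) to 1 (fully open). In form: [[[dx, dy, dz], [ax, ay, az], claw], ...]. A call has 1 to 8 rows; each row shifts and turns the commanded pose from where the row before left it, along the tool's axes as they then stand; what a row does not reach is not made up. A row lasts 1/12 s, in which the tool goes at most 41.7 mm and 7.16 degrees, less where a joint would pass 70% of its speed; a pose out of reach is approached as far as the arm can. A call with a gripper value outside its range is refused whole. The fingers move at their own pace and stop on an object; "newtons" is the grip in N (left out, the last holds). Time passes only in rows, so rows that do not move let the fingers close. It gives the time, the measured TCP pose, the force, the opening and the grip force at its end, in the units of the state.
- readout.get_obs(): the state, without advancing time (a new reading comes with each control period).
- cams.camera(name): name is "scene" or "top" or "wrist"; returns a dict with "pixels" (384x512x3 uint8, blue, green, red), "vertical_fov" (degrees; the focal length in pixels is half the picture's height over the tangent of half this angle, whatever the lens; pixels are square), "cx", "cy" (the principal point, pixels), "cam_to_world" (4x4, takes a point from camera to world coordinates). Camera axes: x right, y up, looking along -z (the intrinsics and any distortion apply to the point x, -y, -z); pixel columns grow to the right and rows downward; lengths in m; the calibration is good to about 2 mm. A picture is of the moment at which its call begins. There is no depth.
- workorder.hand_in(): hands the job in; it is judged then, once.
The state is a dict: "clock": time; "joint_pos": joint angles; "joint_vel": joint speeds; "joint_torque": joint torques, N m; "tcp_pos": TCP position; "ee_rot": TCP orientation; "contact_force": force on the tool from outside, world axes, zero at the start; "wrist_torque": the same for the moment, N m; "gripper_width": opening from 0.0 (shut) to 1.0 (fully open); "grip_force": force on a finger pad.
Only numpy, scipy, OpenCV 4.12 (cv2) and the standard library are available. Lean on these libraries where they do the work, as an engineer would, in place of code of your own. Each camera call takes 0.05 s, during which the arm holds its last target. There are 200 camera calls.

### The job

Lift the top blue porcelain dish off the blue stack and stand it upright in the middle of the round steel pan of the balance, setting it down rather than dropping it. Leave the rest of the blue stack and the white stack where they are.

Things in the scene. Friction and masses are not known exactly. Their poses are not given: they have to be found in the camera images.
- blue_top_centre (a point): centre (half-way up, on the axis) of the top dish of the stack of three blue dishes. Round open dish with a white band under the rim, 56 mm outside, straight side, 30 mm high, about 70 g: this point lies 15 mm above its underside and 15 mm below its rim; z is its axis, up. Grip across the diameter from above, tips at most 25 mm below the rim (lower is the next dish)
- blue_second_centre (a point): centre (half-way up) of the second blue dish, same size, under the top one and on a third blue dish that stands on the table. Each dish has a foot, 43 mm across and 5 mm high, that sits loosely in the mouth (48 mm inside) of the dish below, so stacked dishes stand 25 mm apart
- white_top_centre (a point): centre (half-way up) of the upper one of two white dishes (dark band under the rim) of the same size, in a separate stack on the table; to be left alone
- pan (a point): centre of the upper face of the balance's steel pan, a flat disc 116 mm in diameter, 56 mm above the table, on a white housing 180 x 140 mm and about 42 mm high; pan and housing are fixed and do not give way; x points from the balance's display to its back, z up; the pan centre lies 22 mm behind the housing's centre
Mind the look-alikes: they are no part of the job. Leave any yellow look-alike of the part that bears blue_top_centre alone.

How it is judged:
By the outcome, as a careful person would: the job done as asked, in the order asked, and still so for the second after the job is handed in, with the robot touching nothing.
It also fails if it takes over 35 s, if anything falls off the work surface, if the arm or the gripper's body presses on something with over 40 N, if the wrist force passes 120 N, or if a joint passes its speed limit or range.

## Working session

There is one attempt and no reset: what is moved stays moved. The work goes in short steps, Python scripts to look and compute and a tool call to move; the robot and the scene stay as the last step left them, time stands still between calls to the robot, and variables do not carry over. Pictures are saved under pics/ and viewed, at most 10 in all, crops included, and the job is handed in when it is done.

Besides the shell and the picture viewer there is one more tool, called after "Emit:" as name(argument=value, ...), one argument or row to a line, values as JSON. servo_tool: Moves the arm, as the interface text tells. Its arguments: {"type":"object","properties":{"plan":{"type":"array"},"newtons":{"type":"number"}},"required":["plan"]}

```bash
mkdir -p pics
cat > h.py <<'E'
import numpy as np, cv2
from rig import readout, cams, workorder
def ray(c,u,v):
    h=c["pixels"].shape[0]; f=h/2/np.tan(np.radians(c["vertical_fov"]/2))
    d=np.array([(u-c["cx"])/f,-(v-c["cy"])/f,-1.]); M=np.array(c["cam_to_world"])
    return M[:3,3],M[:3,:3]@d
def onz(c,u,v,z):
    o,d=ray(c,u,v); return o+d*(z-o[2])/d[2]
E
python3 - <<'E'
from h import *
o=readout.get_obs();print(o)
P=[]
for n in("scene","top","wrist"):
    c=cams.camera(n);cv2.imwrite(f"pics/{n}0.png",c["pixels"]);print(n,{k:v for k,v in c.items() if k!="pixels"})
E
```

```text
{'clock': 0.0, 'joint_pos': array([ 6.05612142e+01,  1.96361751e+01,  8.73786295e+01, -3.87570122e-03,
        7.30748506e+01, -8.36570591e+00]), 'joint_vel': array([-0.09707268,  0.07195664, -0.01280246,  0.01472759,  0.03115297,
       -0.02303614]), 'joint_torque': array([-1.88103637e-03, -4.31244206e+01, -2.44224072e+01,  7.14351330e-02,
        5.60650940e-02, -1.35426849e-04]), 'tcp_pos': array([0.18856115, 0.48951582, 0.22603882]), 'ee_rot': array([-1.79910759e+02, -9.37739735e-03,  1.58928044e+02]), 'contact_force': array([-0.26312865,  0.06906793, -0.64533457]), 'wrist_torque': array([ 0.04252299, -0.05035026,  0.01529654]), 'grip_force': 0.0, 'gripper_width': 0.9987620354223601}
scene {'vertical_fov': 49.917356787662754, 'cx': 254.25335559298134, 'cy': 189.47741471985427, 'cam_to_world': array([[-0.63981535, -0.37906841,  0.6685383 ,  1.07627509],
       [ 0.76849932, -0.32317231,  0.55223949,  0.58070022],
       [ 0.00671652,  0.86710253,  0.49808442,  0.49785841],
       [ 0.        ,  0.        ,  0.        ,  1.        ]])}
top {'vertical_fov': 44.84645909639946, 'cx': 260.2117308939491, 'cy': 199.54332897376844, 'cam_to_world': array([[ 0.02746419,  0.98168661, -0.18851292,  0.32351177],
       [-0.99893135,  0.03396574,  0.03134467,  0.12985278],
       [ 0.03717363,  0.18745061,  0.98157037,  1.0585765 ],
       [ 0.        ,  0.        ,  0.        ,  1.        ]])}
wrist {'vertical_fov': 71.38758541941846, 'cx': 256.9361586673004, 'cy': 189.45676367276195, 'cam_to_world': array([[ 3.60364677e-01, -9.03422459e-01, -2.32304023e-01,
         1.26229306e-01],
       [ 9.32811191e-01,  3.48807458e-01,  9.05352907e-02,
         5.14205260e-01],
       [-7.62239198e-04, -2.49321513e-01,  9.68420468e-01,
         3.84928943e-01],
       [ 0.00000000e+00,  0.00000000e+00,  0.00000000e+00,
         1.00000000e+00]])}
```

View pics/scene0.png

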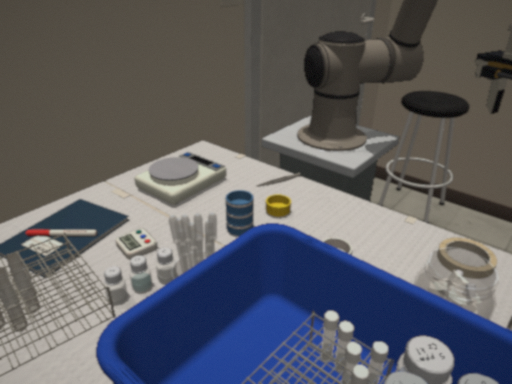

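View pics/top0.png

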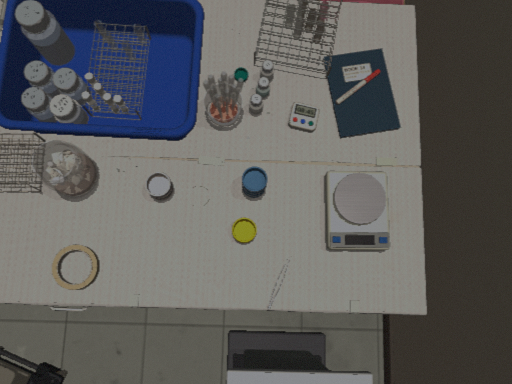

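The scene view shows the blue stack at about (240,212), the yellow dish at (278,205) and the balance at (180,175). In the top view the blue stack rim is at (254,181), the white stack at (159,186), yellow at (244,231) and the pan at (360,198).

Run:
```python
from h import *
c=cams.camera("top");im=c["pixels"];hsv=cv2.cvtColor(im,cv2.COLOR_BGR2HSV)
def blob(m,x0,y0,x1,y1):
    k=np.zeros_like(m);k[y0:y1,x0:x1]=m[y0:y1,x0:x1]
    cs,_=cv2.findContours(k,0,cv2.CHAIN_APPROX_NONE);return max(cs,key=cv2.contourArea)
mb=cv2.inRange(hsv,(95,70,30),(125,255,255))
b=blob(mb,225,155,285,210);print("blue bbox",cv2.boundingRect(b),cv2.minEnclosingCircle(b))
print(hsv[181,225:285:2].tolist());print(hsv[160:205:2,254].tolist())
print("pan row",im[198,320:400:3].mean(1).astype(int).tolist());print("pan col",im[165:260:3,360].mean(1).astype(int).tolist())
g=cv2.medianBlur(cv2.cvtColor(im,7-1),3)
for p,r,z in(((360,198),(20,32),.056),((254,181),(9,16),.08)):
    x,y=p;s=40
    C=cv2.HoughCircles(g[y-s:y+s,x-s:x+s],cv2.HOUGH_GRADIENT,1,3,param1=80,param2=12,minRadius=r[0],maxRadius=r[1])
    for q in C[0][:4]:
        u,v=q[0]+x-s,q[1]+y-s;a=onz(c,u,v,z);e=onz(c,u+q[2],v,z);print(u,v,q[2],a,"diam",2*np.linalg.norm(a-e))
crop=np.hstack([cv2.resize(im[y-40:y+40,x-40:x+40],(390,390),interpolation=2) for x,y in((254,181),(360,205))])
cv2.imwrite("pics/crop1.png",crop)
```

```text
blue bbox (242, 167, 25, 28) ((253.5, 180.5), 14.23034954071045)
[[38, 15, 138], [18, 23, 136], [23, 15, 137], [41, 15, 137], [20, 24, 127], [14, 21, 133], [18, 23, 131], [14, 21, 132], [15, 17, 121], [103, 116, 108], [104, 116, 114], [103, 115, 115], [103, 114, 114], [103, 121, 114], [102, 120, 113], [102, 119, 114], [105, 121, 112], [104, 114, 114], [104, 115, 111], [104, 116, 108], [104, 111, 92], [99, 16, 110], [20, 17, 135], [21, 13, 137], [30, 13, 137], [12, 19, 136], [19, 15, 135], [26, 13, 137], [30, 11, 135], [26, 15, 136]]
[[20, 39, 137], [23, 23, 135], [21, 19, 137], [102, 29, 114], [103, 113, 54], [102, 125, 57], [104, 112, 116], [104, 115, 113], [103, 113, 117], [104, 121, 110], [103, 121, 116], [104, 114, 114], [103, 109, 115], [104, 116, 114], [103, 113, 113], [104, 115, 109], [105, 68, 45], [120, 27, 48], [96, 26, 49], [20, 19, 79], [21, 19, 93], [19, 15, 138], [26, 13, 137]]
pan row [130, 113, 65, 131, 123, 123, 121, 122, 122, 117, 120, 120, 118, 120, 117, 118, 118, 118, 116, 115, 117, 114, 124, 130, 132, 132, 133]
pan col [125, 133, 112, 113, 115, 115, 116, 117, 116, 117, 120, 119, 119, 124, 120, 119, 120, 118, 117, 121, 104, 138, 138, 98, 38, 40, 39, 96, 76, 130, 134, 131]
358.5 198.5 26.8 [ 0.52593913 -0.11971867  0.056     ] diam 0.11996906253576758
354.5 202.5 31.4 [ 0.51661959 -0.11069628  0.056     ] diam 0.14028670093699275
362.5 196.5 27.5 [ 0.53076856 -0.12871314  0.056     ] diam 0.12329403484768611
355.5 199.5 29.0 [ 0.52345143 -0.11299911  0.056     ] diam 0.12972252421100192
254.5 178.5 11.8 [0.55728647 0.11221612 0.08      ] diam 0.051045556506485484
253.5 185.5 14.2 [0.54173202 0.11390796 0.08      ] diam 0.06125201190069514
```

View pics/crop1.png

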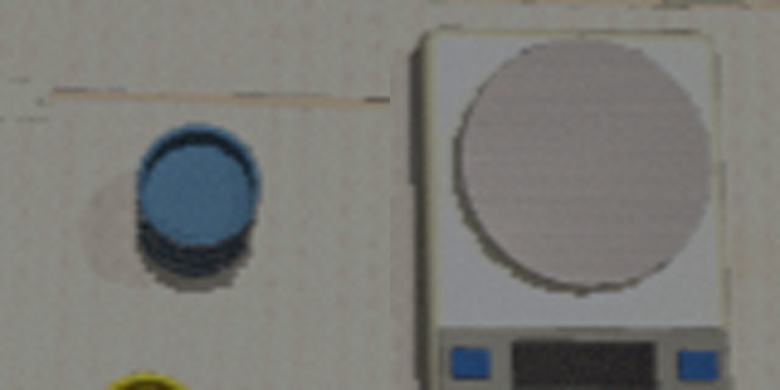

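Crop: the rim circle is centred at about (254.3,178.7), 55 mm across. The pan is centred at about (359.7,198.1), 116 mm across. Both sizes match the given ones. Next I work out the moves.

```bash
cat >> h.py <<'E'
from scipy.spatial.transform import Rotation as R
def go(t):
    o=readout.get_obs();r=R.from_euler("xyz",o["ee_rot"],degrees=True)
    print("t",o["clock"],"tcp",o["tcp_pos"],o["ee_rot"],"tool mm",(r.inv().apply(np.array(t)-o["tcp_pos"])*1000).round(1))
E
python3 - <<'E'
from h import *
c=cams.camera("top")
b=onz(c,254.3,178.7,.08);p=onz(c,359.7,198.1,.056);print(b,p)
go([b[0],b[1],.17])
E
```

```text
[0.55682731 0.11263474 0.08      ] [ 0.52693512 -0.12240898  0.056     ]
t 0.25 tcp [0.18868417 0.48975357 0.22642542] [-1.79964852e+02 -1.94612370e-03  1.58928164e+02] tool mm [-479.1 -219.5   56.5]
```

Emit:
servo_tool(
  plan=[
    [[-15, -7, 0], [0, 0, 0], 1],
    [[-30, -13.7, 0], [0, 0, 0], 1],
    [[-30, -13.7, 0], [0, 0, 0], 1],
    [[-30, -13.7, 0], [0, 0, 0], 1],
    [[-30, -13.7, 0], [0, 0, 0], 1],
    [[-30, -13.7, 0], [0, 0, 0], 1],
    [[-30, -13.7, 0], [0, 0, 0], 1],
    [[-30, -13.7, 0], [0, 0, 0], 1],
  ],
  newtons=15,
)

```text
clock: 0.92
tcp_pos: [0.3625, 0.3117, 0.2268]
ee_rot: [180.0, 0.0, 158.9]
contact_force: [-0.1, 0.7, -1.1]
gripper_width: 1.0
grip_force: 0.0
```

Emit:
servo_tool(
  plan=[
    [[-35, -16, 0], [0, 0, 0], 1],
    [[-35, -16, 0], [0, 0, 0], 1],
    [[-35, -16, 0], [0, 0, 0], 1],
    [[-35, -16, 10], [0, 0, 0], 1],
    [[-35, -16, 15], [0, 0, 0], 1],
    [[-30, -14, 15], [0, 0, 0], 1],
    [[-20, -9, 16], [0, 0, 0], 1],
    [[0, 0, 0], [0, 0, 0], 1],
  ],
)

```text
clock: 1.58
tcp_pos: [0.5357, 0.1323, 0.1672]
ee_rot: [-179.8, -0.2, 158.7]
contact_force: [-0.5, 0.5, -0.6]
gripper_width: 1.001
grip_force: 0.0
```

Run:
```python
from h import *
go([.5568,.1126,.17])
c=cams.camera("wrist");cv2.imwrite("pics/w1.png",c["pixels"])
o,d=None,None
M=np.array(c["cam_to_world"]);f=192/np.tan(np.radians(c["vertical_fov"]/2))
for n in([.5568,.1126,.08],):
    q=np.linalg.inv(M)@np.r_[n,1];print("expected px",c["cx"]+f*q[0]/-q[2],c["cy"]-f*q[1]/-q[2])
```

```text
t 1.5833 tcp [0.53573768 0.13234457 0.16723311] [-179.83488477   -0.18725546  158.69333018] tool mm [-26.8 -10.7  -2.8]
expected px 245.79071167945648 219.89445018458812
```

View pics/w1.png

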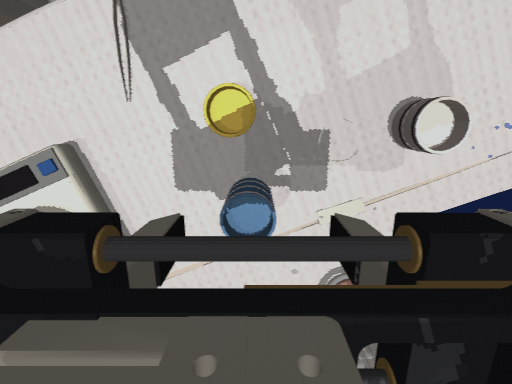

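Wrist view: the blue rim is 54 px wide, centred near (248,219), against a predicted (246,220), so the estimate is good to about 2 mm. I refine the across-finger coordinate, then align.

Emit:
servo_tool(
  plan=[
    [[-17, -6, 0], [0, 0, 0], 1],
    [[-10, -4.5, 0], [0, 0, 0], 1],
    [[0, 0, 0], [0, 0, 0], 1],
    [[0, 0, 0], [0, 0, 0], 1],
  ],
)

```text
clock: 1.97
tcp_pos: [0.5559, 0.1169, 0.1711]
ee_rot: [180.0, 0.0, 158.9]
contact_force: [-0.7, -0.2, -0.3]
gripper_width: 1.001
grip_force: 0.0
```

Run:
```python
from h import *
im=cv2.imread("pics/w1.png")
def edges(im,rows):
    hsv=cv2.cvtColor(im,cv2.COLOR_BGR2HSV)
    m=cv2.inRange(hsv,(95,60,40),(125,255,255))
    for r in rows:
        x=np.where(m[r,200:300])[0]+200
        if len(x):print(r,x.min(),x.max(),(x.min()+x.max())/2)
edges(im,range(180,236,5))
c=cams.camera("wrist");cv2.imwrite("pics/w2.png",c["pixels"]);print("now");edges(c["pixels"],range(180,260,6))
M=np.array(c["cam_to_world"]);f=192/np.tan(np.radians(c["vertical_fov"]/2))
q=np.linalg.inv(M)@np.r_[.5568,.1126,.08,1];print("expected px",c["cx"]+f*q[0]/-q[2],c["cy"]-f*q[1]/-q[2], "mm/px",-q[2]/f*1000)
go([.5568,.1126,.17])
```

```text
180 240 260 250.0
185 236 266 251.0
190 231 269 250.0
195 230 270 250.0
200 228 270 249.0
205 224 270 247.0
210 222 274 248.0
215 221 275 248.0
220 221 275 248.0
225 221 274 247.5
230 223 273 248.0
235 226 270 248.0
now
180 230 278 254.0
186 228 281 254.5
192 227 282 254.5
198 227 282 254.5
204 229 280 254.5
210 233 277 255.0
216 239 270 254.5
expected px 252.63867979135185 194.50116023475894 mm/px 0.97047846642668
t 2.0167 tcp [0.55555389 0.11717038 0.17107497] [ 1.79976159e+02 -4.12238862e-03  1.58946279e+02] tool mm [-2.8 -3.8  1.1]
```

Emit:
servo_tool(
  plan=[
    [[-2.8, -2.2, 10], [0, 0, 0], 1],
    [[0, 0, 20], [0, 0, 0], 1],
    [[0, 0, 20], [0, 0, 0], 1],
    [[0, 0, 20], [0, 0, 0], 1],
    [[0, 0, 18], [0, 0, 0], 1],
    [[0, 0, 12], [0, 0, 0], 1],
    [[0, 0, 7], [0, 0, 0], 1],
    [[0, 0, 4], [0, 0, 0], 1],
  ],
)

```text
clock: 2.68
tcp_pos: [0.5569, 0.1137, 0.0584]
ee_rot: [-180.0, -0.1, 159.0]
contact_force: [-0.9, -0.5, 0.2]
gripper_width: 1.002
grip_force: 0.0
```

Emit:
servo_tool(
  plan=[
    [[0, 0, 0], [0, 0, 0], 1],
    [[0, 0, 0], [0, 0, 0], 1],
  ],
)

```text
clock: 2.85
tcp_pos: [0.5581, 0.1136, 0.0602]
ee_rot: [180.0, 0.0, 158.9]
contact_force: [0.7, 0.4, 0.5]
gripper_width: 1.003
grip_force: 0.0
```

Emit:
servo_tool(
  plan=[
    [[0, 0, 0], [0, 0, 0], 0.9],
    [[0, 0, 0], [0, 0, 0], 0.8],
    [[0, 0, 0], [0, 0, 0], 0.72],
    [[0, 0, 0], [0, 0, 0], 0.66],
    [[0, 0, 0], [0, 0, 0], 0.63],
    [[0, 0, 0], [0, 0, 0], 0.61],
    [[0, 0, 0], [0, 0, 0], 0.58],
    [[0, 0, 0], [0, 0, 0], 0.5],
  ],
  newtons=12,
)

```text
clock: 3.52
tcp_pos: [0.5579, 0.1134, 0.0598]
ee_rot: [180.0, 0.0, 158.9]
contact_force: [-0.1, 0.2, 0.9]
gripper_width: 0.594
grip_force: 12.0
```

Emit:
servo_tool(
  plan=[
    [[0, 0, 0], [0, 0, 0], 0.4],
    [[0, 0, 0], [0, 0, 0], 0.4],
    [[0, 0, 0], [0, 0, 0], 0.4],
    [[0, 0, 0], [0, 0, 0], 0.4],
  ],
)

```text
clock: 3.85
tcp_pos: [0.558, 0.1134, 0.0598]
ee_rot: [180.0, 0.0, 158.9]
contact_force: [-0.5, -0.5, 0.5]
gripper_width: 0.592
grip_force: 12.0
```

Emit:
servo_tool(
  plan=[
    [[0, 0, -2], [0, 0, 0], 0.4],
    [[0, 0, -4], [0, 0, 0], 0.4],
    [[0, 0, -6], [0, 0, 0], 0.4],
    [[0, 0, -8], [0, 0, 0], 0.4],
    [[0, 0, -15], [0, 0, 0], 0.4],
    [[0, 0, -20], [0, 0, 0], 0.4],
    [[0, 0, -20], [0, 0, 0], 0.4],
    [[0, 0, -10], [0, 0, 0], 0.4],
  ],
)

```text
clock: 4.52
tcp_pos: [0.559, 0.1135, 0.1479]
ee_rot: [179.9, 0.2, 158.9]
contact_force: [0.6, 0.0, -1.5]
gripper_width: 0.594
grip_force: 12.0
```

Run:
```python
from h import *
o=readout.get_obs();print(o["gripper_width"],o["grip_force"],o["contact_force"])
a=cams.camera("scene")["pixels"];b=cams.camera("wrist")["pixels"];t=cams.camera("top")["pixels"]
s=cv2.resize(a[90:270,140:340],(400,360),interpolation=2)
cv2.imwrite("pics/lift.png",np.hstack([s,cv2.resize(b,(400,360))]))
go([.527,-.1224,.12])
```

```text
0.5942774093327842 11.9997699506348 [ 0.57044378  0.02864621 -1.47502745]
t 4.6667 tcp [0.55821344 0.11348486 0.14547925] [1.79947747e+02 9.81193878e-02 1.58927503e+02] tool mm [ -55.6 -231.4   25.4]
```

View pics/lift.png

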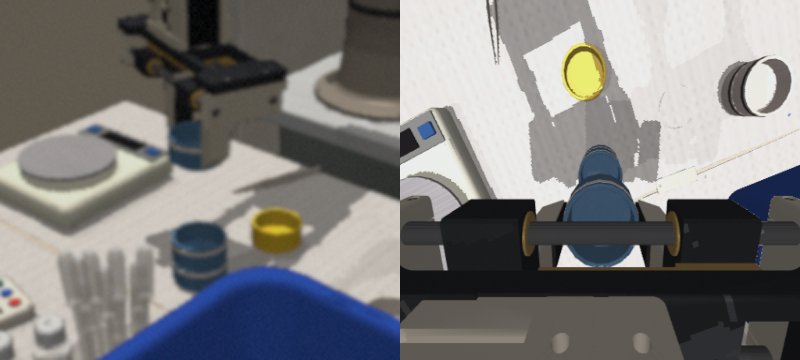

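One dish is in the gripper, two blue dishes still stand, and the white and yellow ones are untouched. Moving over the pan.

Emit:
servo_tool(
  plan=[
    [[-4, -16, 0], [0, 0, 0], 0.4],
    [[-8, -33, 0], [0, 0, 0], 0.4],
    [[-8, -33, 0], [0, 0, 0], 0.4],
    [[-8, -33, 0], [0, 0, 0], 0.4],
    [[-8, -33, 0], [0, 0, 0], 0.4],
    [[-8, -33, 0], [0, 0, 0], 0.4],
    [[-6, -27, 8], [0, 0, 0], 0.4],
    [[-3, -13, 8], [0, 0, 0], 0.4],
  ],
)

```text
clock: 5.33
tcp_pos: [0.5269, -0.1148, 0.1275]
ee_rot: [-180.0, -0.1, 158.8]
contact_force: [-0.8, 0.4, -1.8]
gripper_width: 0.59
grip_force: 12.0
```

Emit:
servo_tool(
  plan=[
    [[-2, -8, 8], [0, 0, 0], 0.4],
    [[0, 0, 0], [0, 0, 0], 0.4],
    [[0, 0, 0], [0, 0, 0], 0.4],
  ],
)

```text
clock: 5.58
tcp_pos: [0.5263, -0.1191, 0.1195]
ee_rot: [180.0, -0.2, 158.9]
contact_force: [1.1, 1.1, -1.3]
gripper_width: 0.593
grip_force: 12.0
```

Run:
```python
from h import *
go([.527,-.1224,.07])
c=cams.camera("wrist");cv2.imwrite("pics/w3.png",c["pixels"])
M=np.array(c["cam_to_world"]);f=192/np.tan(np.radians(c["vertical_fov"]/2))
q=np.linalg.inv(M)@np.r_[.527,-.1224,.056,1];print("expected pan px",c["cx"]+f*q[0]/-q[2],c["cy"]-f*q[1]/-q[2],"r px",.058*f/-q[2])
im=c["pixels"].copy();h=readout.get_obs()
cv2.circle(im,(int(c["cx"]+f*q[0]/-q[2]),int(c["cy"]-f*q[1]/-q[2])),int(.058*f/-q[2]),(0,0,255),1)
cv2.imwrite("pics/w3o.png",im)
```

```text
t 5.5833 tcp [ 0.52632913 -0.11905314  0.11953314] [ 1.79963693e+02 -1.54326864e-01  1.58917973e+02] tool mm [-2.  -2.9 49.5]
expected pan px 253.12226801702778 202.57799915296349 r px 66.66260846945687
```

View pics/w3o.png

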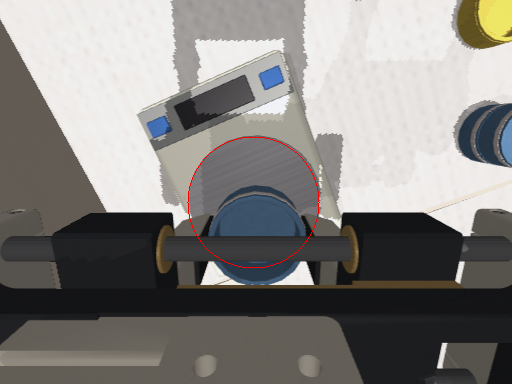

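The predicted pan circle (centre 253,203) lies on the visible pan edge. Descending.

Emit:
servo_tool(
  plan=[
    [[-2, -3, 10], [0, 0, 0], 0.4],
    [[0, 0, 13], [0, 0, 0], 0.4],
    [[0, 0, 11], [0, 0, 0], 0.4],
    [[0, 0, 8], [0, 0, 0], 0.4],
    [[0, 0, 4], [0, 0, 0], 0.4],
    [[0, 0, 2], [0, 0, 0], 0.4],
    [[0, 0, 0], [0, 0, 0], 0.4],
    [[0, 0, 0], [0, 0, 0], 0.4],
  ],
)

```text
clock: 6.3
tcp_pos: [0.528, -0.1235, 0.0731]
ee_rot: [180.0, 0.0, 158.9]
contact_force: [0.2, -0.4, -0.7]
gripper_width: 0.59
grip_force: 12.0
```

Emit:
servo_tool(
  plan=[
    [[0, 0, 1], [0, 0, 0], 0.4],
    [[0, 0, 1], [0, 0, 0], 0.4],
    [[0, 0, 0], [0, 0, 0], 0.4],
    [[0, 0, 0], [0, 0, 0], 0.4],
  ],
)

```text
clock: 6.63
tcp_pos: [0.5277, -0.1236, 0.0709]
ee_rot: [180.0, 0.0, 158.9]
contact_force: [1.1, 0.9, -1.3]
gripper_width: 0.592
grip_force: 12.0
```

Emit:
servo_tool(
  plan=[
    [[0, 0, 1], [0, 0, 0], 0.4],
    [[0, 0, 1], [0, 0, 0], 0.4],
    [[0, 0, 1], [0, 0, 0], 0.4],
    [[0, 0, 0], [0, 0, 0], 0.4],
    [[0, 0, 0], [0, 0, 0], 0.4],
  ],
)

```text
clock: 7.05
tcp_pos: [0.5276, -0.1235, 0.0676]
ee_rot: [180.0, -0.0, 158.9]
contact_force: [-0.4, 0.6, -0.9]
gripper_width: 0.592
grip_force: 12.0
```

Emit:
servo_tool(
  plan=[
    [[0, 0, 1], [0, 0, 0], 0.4],
    [[0, 0, 0], [0, 0, 0], 0.4],
    [[0, 0, 0], [0, 0, 0], 0.4],
  ],
)

```text
clock: 7.3
tcp_pos: [0.5276, -0.1235, 0.0666]
ee_rot: [180.0, -0.0, 158.9]
contact_force: [0.3, 0.1, -0.1]
gripper_width: 0.596
grip_force: 12.0
```

Emit:
servo_tool(
  plan=[
    [[0, 0, 0.7], [0, 0, 0], 0.4],
    [[0, 0, 0], [0, 0, 0], 0.4],
    [[0, 0, 0], [0, 0, 0], 0.4],
  ],
)

```text
clock: 7.55
tcp_pos: [0.5276, -0.1235, 0.066]
ee_rot: [180.0, -0.0, 158.9]
contact_force: [-0.8, 0.2, -1.0]
gripper_width: 0.596
grip_force: 12.0
```

Emit:
servo_tool(
  plan=[
    [[0, 0, 0.6], [0, 0, 0], 0.4],
    [[0, 0, 0], [0, 0, 0], 0.4],
    [[0, 0, 0], [0, 0, 0], 0.4],
  ],
)

```text
clock: 7.8
tcp_pos: [0.5277, -0.1236, 0.0658]
ee_rot: [180.0, 0.0, 158.9]
contact_force: [-2.3, 0.7, 4.4]
gripper_width: 0.596
grip_force: 12.0
```

Emit:
servo_tool(
  plan=[
    [[0, 0, 0.6], [0, 0, 0], 0.4],
    [[0, 0, 0], [0, 0, 0], 0.4],
    [[0, 0, 0], [0, 0, 0], 0.4],
  ],
)

```text
clock: 8.05
tcp_pos: [0.5277, -0.1235, 0.0657]
ee_rot: [180.0, 0.0, 158.9]
contact_force: [-3.6, 0.7, 10.2]
gripper_width: 0.595
grip_force: 12.0
```

Contact came where expected (tip at 0.0658 m). I back off slightly and release gently.

Emit:
servo_tool(
  plan=[
    [[0, 0, -0.8], [0, 0, 0], 0.57],
    [[0, 0, 0], [0, 0, 0], 0.6],
    [[0, 0, 0], [0, 0, 0], 0.62],
    [[0, 0, 0], [0, 0, 0], 0.65],
    [[0, 0, 0], [0, 0, 0], 0.7],
    [[0, 0, 0], [0, 0, 0], 0.8],
    [[0, 0, 0], [0, 0, 0], 0.9],
    [[0, 0, 0], [0, 0, 0], 0.95],
  ],
  newtons=4,
)

```text
clock: 8.72
tcp_pos: [0.5276, -0.1236, 0.0655]
ee_rot: [180.0, -0.0, 158.9]
contact_force: [-0.1, 0.9, -0.5]
gripper_width: 0.871
grip_force: 0.0
```

Emit:
servo_tool(
  plan=[
    [[0, 0, 0], [0, 0, 0], 0.95],
    [[0, 0, -4], [0, 0, 0], 0.95],
    [[0, 0, -10], [0, 0, 0], 0.95],
    [[0, 0, -20], [0, 0, 0], 0.95],
    [[0, 0, -30], [0, 0, 0], 0.95],
    [[0, 0, -30], [0, 0, 0], 0.95],
    [[20, 10, -20], [0, 0, 0], 0.95],
    [[30, 10, 0], [0, 0, 0], 0.95],
  ],
)

```text
clock: 9.38
tcp_pos: [0.4917, -0.0884, 0.1848]
ee_rot: [180.0, 0.6, 158.9]
contact_force: [-0.0, 0.9, 0.7]
gripper_width: 0.951
grip_force: 0.0
```

Emit:
servo_tool(
  plan=[
    [[35, 0, 0], [0, 0, 0], 0.95],
    [[35, 0, 0], [0, 0, 0], 0.95],
    [[30, 0, 0], [0, 0, 0], 0.95],
    [[10, 0, 0], [0, 0, 0], 0.95],
    [[0, 0, 0], [0, 0, 0], 0.95],
    [[0, 0, 0], [0, 0, 0], 0.95],
  ],
)

```text
clock: 9.88
tcp_pos: [0.3866, -0.0478, 0.1807]
ee_rot: [180.0, 0.2, 158.9]
contact_force: [0.6, -0.6, -0.3]
gripper_width: 0.947
grip_force: 0.0
```

Run:
```python
from h import *
t=cams.camera("top")["pixels"];s=cams.camera("scene")["pixels"]
cv2.imwrite("pics/end.png",np.hstack([cv2.resize(t[130:260,230:400],(400,306),interpolation=2),cv2.resize(s[120:256,120:298],(400,306),interpolation=2)]))
```

```text
(no output)
```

View pics/end.png

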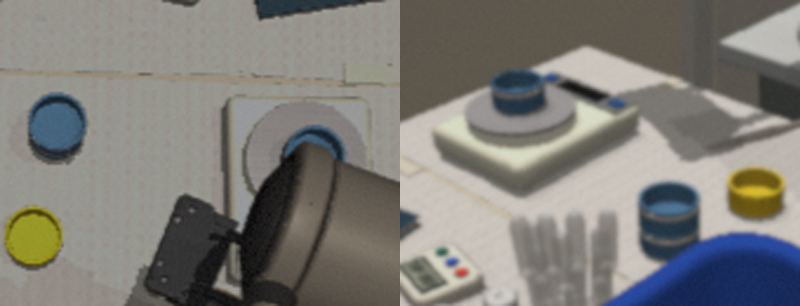

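The dish stands upright in the middle of the pan: the 8 px offset in the top view is parallax from its 30 mm height. The two lower blue dishes and the yellow one are in place, and the arm is clear.

```bash
python3 -c "
from h import *
print(workorder.hand_in())"
```

```text
the job is handed in; nothing more can be done
None
```

The top blue dish is standing upright in the middle of the balance pan, set down gently at about 10 N. The other stacks were left alone, and I handed the job in about 10 s in on the robot's clock.

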